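# Test a power module: load the tray, shut it, hold the contact arm on its stop

## Task

Set the long finned power module flat into the pocket of the test jig's pulled-out tray without dropping it, and let go of it; then push the tray fully home. Then swing the jig's spring-loaded contact arm in over the module right up to its stop, and finish while still holding it there against its spring: do not let go of the arm. Leave the other things on the bench where they are.

Things in the scene. Friction and masses are not known exactly. Their poses are not given: they have to be found in the camera images.
- module: Long finned power module to load: block 64 x 40 x 28 mm (own x, y, z), 0.1 to 0.2 kg, black with thin upright aluminium fins along its length on top; its long sides can be gripped over the full height. Origin: centre of underside; x along its length, z up. Either way round fits the pocket. Lies flat on the bench, right of the jig (-y).
- jig: Test jig, fixed. Base plate 290 x 160 mm, 12 mm thick, own x -130 to 160, y -80 to 80 mm. Origin on the bench; x from the tray's front towards the grey dock housing at the back (x 70 to 160 mm, full width, top 55 mm above bench), y left, z up. A steel hanger block at x 62, y -66 mm (30 x 22 mm, top 58 mm above bench) carries the contact arm. Two low rails (top 22 mm above bench) flank the tray.
- tray_pocket (a point): Centre of the floor of the tray's pocket, 20 mm above the bench; axes are the jig's. The pocket is 76 mm (along x) by 48 mm (along y); its 5 mm thick walls rise 12 mm above its floor, so the module stands 16 mm proud of them. Moves with the tray.
- tray_tab (a point): Middle of the robot-side face of the tray's upright aluminium push tab, 41 mm above the bench. Tab 50 mm wide (along y), 6 mm thick, from 14 to 54 mm above the bench, 49 mm on the robot side of the pocket's centre. Push it along the jig's +x to shut the tray.
- tray (a joint): How far the tray is pulled out of the dock, in m: 0 = fully home (stop), 0.095 = pulled right out (towards the jig's -x). Slides with 2 to 3 N of friction and stays where it is left. Starts 0.070 to 0.092.
- lever (a joint): Angle of the spring-loaded contact arm, rad: 0 = at rest, pointing away from the tray's right (-y) side; 1.42 = hard on its stop, tip over the module of a shut tray. Grows clockwise seen from above (tip moves from the jig's -y side towards +y). The spring pulls it back to 0 when let go: about 2.5 N at the post to start it, 8 N at the stop.
- lever_pivot (a point): Point on the contact arm's upright pivot axis at the height of its bar, 70 mm above the bench (jig frame x 60, y -66 mm); axes are the jig's. Fixed to the jig. The pivot body is 28 mm across, top 80 mm above the bench (small screw head to 86).
- lever_post (a point): Centre of the upright round black post at the arm's tip, to be pushed or pinched: 16 mm across, 75 to 120 mm above the bench (this point 97.5), 85 mm from the pivot axis. The bar's underside is 65 mm above the bench (two probes hang to 57) and clears the loaded module. Pivot-to-post direction: at rest the jig's -x turned 0.47 rad towards -y; at the stop, -x turned 0.95 rad towards +y.
- short_module: Look-alike, NOT the one to load: finned block like the module but square and lower, 40 x 40 x 22 mm. Bystander: leave it alone. Origin: centre of its underside.
- transformer: Small transformer, 50 x 42 x 36 mm. Bystander: leave it alone. Origin: centre of its underside.
- terminal_strip: Flat black screw-terminal strip, 22 x 70 x 18 mm, long side along its own y. Bystander: leave it alone. Origin: centre of its underside.
- screwdriver: Screwdriver lying on the bench, about 200 mm long. Bystander: leave it alone. Origin: centre of its underside.
- capacitor: Upright plain metal can, 40 mm across, 55 mm high. Bystander: leave it alone. Origin: centre of its underside.
- cup: Plastic cup, 72 mm across, 85 mm high. Bystander: leave it alone. Origin: centre of its underside.
- meter: Hand-held meter lying on its back, 170 x 85 x 36 mm. Bystander: leave it alone. Origin: centre of its underside.
Things that resemble listed ones, but are neither listed nor needed, are in the scene too. Leave any green or turquoise look-alike of the module alone.

How it is judged:
By the outcome, as a careful person would: the job done as asked, in the order asked, and still so for the second after the job is handed in, while the arm keeps its last pose, push and grip.
It also fails if it takes over 54 s, if anything falls off the work surface, if the arm or the gripper's body presses on something with over 40 N, if the wrist force passes 120 N, or if a joint passes its speed limit or range.

## Robot

A 6-joint arm with a two-finger parallel gripper is mounted at the origin on the work surface. World frame = base frame: x ahead of the robot, y to its left, z up, the work surface at z = 0. Lengths are in m, angles in degrees, forces in N, time in s.
With the tool pointing down it reaches from about 0.35 to 0.875 m from the base axis. Payload 4.2 kg.
Tool frame: the origin (TCP) lies midway between the tips of the shut fingers; the grasp point (between the pads) lies 19 mm behind it; y points along the fingers, z is the direction in which the jaws open and shut, and the axes are right-handed (so a half turn about y gives the same grasp; the last joint's range is limited). The gripper opens to 87 mm and grips with 3 to 60 N. Pads are 19 mm wide; open, the fingers measure 117 mm over their backs; the gripper's body (75 mm by 190 mm) begins 51 mm behind the grasp point.
Start: joints at [84.775, 22.042, 0.453, 0, -68.411, -14.817], TCP at [0.214, 0.587, 0.223] pointing down, gripper open.
Joint ranges: [-179.83, 179.83], [-69.29, 118.12], [-61.27, 80.66], [-181.25, 117.63], [-171.15, -9.14], [-177.46, 177.46]. Speed limits (degrees/s): [159.86, 159.86, 180, 180, 180, 180].

## Interface

Orientations are given as [roll, pitch, yaw] about the fixed x, y, z axes, in that order (R = Rz(yaw) Ry(pitch) Rx(roll)).
In Python, from workcell import env gives the robot as it stands. The module is installed in compiled form; this text tells all that it offers. Calls block until the motion is done:
- env.goto(position, orientation): joint-space move of the TCP to a pose.
- env.move_straight(position, rotation=None, rate=0.15, force_limit=None): straight line of the TCP; rotation=None keeps the orientation; rate is the mean speed in m/s. With force_limit (N) it stops when the force on the tool has changed by that much, and returns True; else False.
- env.set_joints(angles): joint-space move.
- env.gripper_to(opening, grasp_force=None): opening from 0.0 (shut) to 1.0 (fully open); grasp_force is the grip in N (None keeps the last); returns when the fingers have stopped.
- env.dwell(seconds).
- env.inverse_kinematics(position, orientation): joint angles nearest the present ones, or None.
- env.read_state(): the state.
- env.grab_frame(name): name is "scene" or "top" or "wrist"; returns a dict with "image" (480x640x3 uint8, blue, green, red), "fx", "fy", "cx", "cy" (pixels), "position" and "orientation" of the camera in the world. Camera axes: x right, y up, looking along -z (the intrinsics and any distortion apply to the point x, -y, -z); pixel columns grow to the right and rows downward; lengths in m; the calibration is good to about 2 mm. A picture is of the moment at which its call begins. There is no depth.
A pose or a line that the arm cannot do raises env.Unreachable and nothing moves.
- env.close_job(): hands the job in, once; it reports no verdict.
Trained networks look in a picture, given as the dict that the camera call returned (one of the last four; its "shot" number tells which), for a name from the list of things; names that differ only in an ending like _2 or _b are one class to them, and where a whole thing is asked for, a point or a joint stands for the part that bears it (a point fixed in the world has none). Each returns a list of dicts, best first, with "score" (0 to 1); they miss things now and then, are a little off and sometimes report something else, mostly with a low value. They report only what shows in the picture. A call takes as long as a camera call. They do not tell look-alikes from the thing itself.
- env.search_frame(picture, thing): "xyz" ([x, y, z] in m, in world coordinates, good to about 4 mm: the middle of the surface that is visible of it).
- env.trace(picture, thing): "mask" (480x640 bool, what is visible of it).
The state is a dict: "clock": time; "joint_positions": joint angles; "qvel": joint speeds; "joint_torque": joint torques, N m; "position": TCP position; "tool_rot": TCP orientation; "force": force on the tool from outside, world axes, zero at the start; "wrist_torque": the same for the moment, N m; "opening": opening from 0.0 (shut) to 1.0 (fully open).
Only numpy, scipy, OpenCV 4.12 (cv2) and the standard library are available. Lean on these libraries where they do the work, as an engineer would, in place of code of your own. Each camera call takes 0.05 s, during which the arm holds its last target.

## Working session

There is one attempt and no reset: what is moved stays moved. The work goes in short steps, each a Python script; the robot and the scene stay as the last script left them, time stands still between calls to the robot, and variables do not carry over. Pictures are saved under pics/ and viewed, and the job is handed in when it is done.

```bash
mkdir -p pics; ls
python3 - <<'E'
from workcell import env
import cv2
s=env.read_state();print(s)
for n in("scene","top"):
    f=env.grab_frame(n);cv2.imwrite(f"pics/{n}0.png",f["image"]);print({k:f[k] for k in f if k!="image"})
    for t in("module","short_module","jig","tray_pocket","tray_tab","lever_post","lever_pivot"):
        print(t,[(d["score"],[round(float(v),4) for v in d["xyz"]]) for d in env.search_frame(f,t)][:5])
E
```

```text
pics
{'clock': 0.0, 'joint_positions': array([ 8.47731748e+01,  2.20897560e+01,  3.78271448e-01, -3.13983315e-02,
       -6.84101996e+01, -1.48169908e+01]), 'qvel': array([ 0.01696906, -0.07852738, -0.02892422, -0.0236103 , -0.03365624,
        0.05551506]), 'joint_torque': array([-4.69788811e-04, -3.90672791e+01,  1.87406319e+01,  4.21985149e+00,
        1.09860007e-02, -1.96575506e-04]), 'position': array([0.2139699 , 0.58657577, 0.22145365]), 'tool_rot': array([-8.98748994e+01,  2.91842908e-03,  1.59944603e+02]), 'force': array([ 0.40976579,  0.26382878, -0.1022791 ]), 'wrist_torque': array([ 0.01669918,  0.03063021, -0.03101464]), 'opening': 0.9987497578716857}
{'fx': 549.4811437155574, 'fy': 549.4811437155574, 'cx': 326.77293002530973, 'cy': 236.55337822678766, 'position': array([ 1.3865514 , -0.11120521,  0.81231352]), 'orientation': array([49.26735878, -1.24031473, 81.48378517]), 'shot': 1}
module [(0.97, [0.6163, -0.0487, 0.0225]), (0.8, [0.5964, -0.1799, 0.022]), (0.69, [0.4915, -0.0773, 0.0153])]
short_module [(0.69, [0.5188, 0.1283, 0.0248]), (0.55, [0.4543, -0.1807, 0.012
[... 342 characters left out ...]
, 'cx': 325.39334077490713, 'cy': 242.0371020118127, 'position': array([0.34178686, 0.0357609 , 1.26240825]), 'orientation': array([ 11.21801802,   0.10801552, -89.58777085]), 'shot': 2}
module [(0.94, [0.6047, -0.0476, 0.0178]), (0.77, [0.4763, -0.0775, 0.0131]), (0.64, [0.5255, 0.1279, 0.02]), (0.6, [0.5847, -0.1774, 0.0217])]
short_module [(0.73, [0.6108, 0.0469, 0.0722]), (0.7, [0.4443, -0.1749, 0.0117])]
jig [(0.89, [0.5944, 0.1264, 0.0233])]
tray_pocket [(0.97, [0.5264, 0.1295, 0.0175]), (0.48, [0.606, 0.052, 0.0747])]
tray_tab [(0.63, [0.5248, 0.1276, 0.0193])]
lever_post [(0.72, [0.61, 0.0468, 0.0741]), (0.39, [0.5843, -0.1807, 0.0198])]
lever_pivot [(0.64, [0.5969, 0.1274, 0.0246])]
```

View pics/scene0.png

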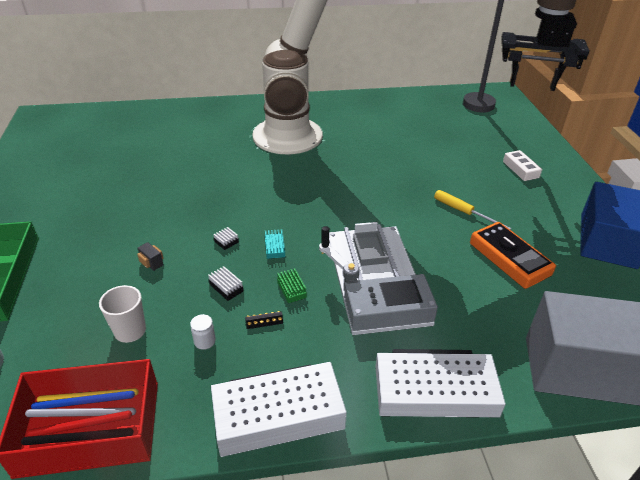

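View pics/top0.png

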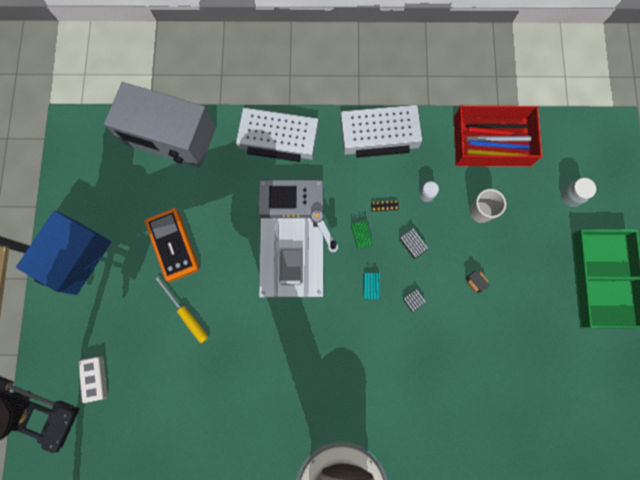

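Candidates for the module, by scene pixel:
- Long block with aluminium fins at (226,283), top (414,242).
- Short square look-alike at (226,238).
- Green look-alike at (292,284).
- Turquoise look-alike at (275,243).

By the description I choose (226,283), and I'll check it close up with the wrist camera.

```bash
cat > h.py <<'E'
from workcell import env
import cv2, numpy as np
from scipy.spatial.transform import Rotation as R
def proj(f,P):
    P=np.atleast_2d(P); Rm=R.from_euler('xyz',f["orientation"],degrees=True).as_matrix()
    c=(P-f["position"])@Rm
    return np.c_[f["fx"]*c[:,0]/-c[:,2]+f["cx"], f["fy"]*-c[:,1]/-c[:,2]+f["cy"]]
def unproj(f,uv,z):
    uv=np.atleast_2d(uv).astype(float); Rm=R.from_euler('xyz',f["orientation"],degrees=True).as_matrix()
    d=np.c_[(uv[:,0]-f["cx"])/f["fx"],-(uv[:,1]-f["cy"])/f["fy"],-np.ones(len(uv))]@Rm.T
    t=(z-f["position"][2])/d[:,2]
    return f["position"]+d*t[:,None]
E
python3 - <<'E'
from h import *
print({k:v for k,v in env.grab_frame("wrist").items() if k!="image"})
env.goto([0.53,-0.18,0.30],[-90,0,0])
f=env.grab_frame("wrist");cv2.imwrite("pics/w1.png",f["image"]);print({k:f[k] for k in f if k!="image"},env.read_state()["clock"],env.read_state()["joint_positions"])
for d in env.search_frame(f,"module"):print(d, proj(f,d["xyz"]))
for d in env.trace(f,"module"):
    m=d["mask"].astype(np.uint8);c=max(cv2.findContours(m,0,1)[0],key=cv2.contourArea)
    print(d["score"],cv2.minAreaRect(c))
E
```

```text
{'fx': 362.2936481846593, 'fy': 362.2936481846593, 'cx': 326.77355789324014, 'cy': 233.1169512457522, 'position': array([0.28256573, 0.56208512, 0.38527875]), 'orientation': array([-1.56248588e+01,  6.33819677e-02, -1.09964234e+02]), 'shot': 3}
{'fx': 362.2936481846593, 'fy': 362.2936481846593, 'cx': 326.77355789324014, 'cy': 233.1169512457522, 'position': array([ 0.45656271, -0.17940611,  0.46258257]), 'orientation': array([-15.481114  ,  -0.09057341,  90.14450646]), 'shot': 4} 3.825 [-2.10476945e+00  1.30825536e+01 -1.25833367e+00 -3.90037057e-03
 -7.56686329e+01 -8.78270516e+01]
{'xyz': [0.6005, -0.0538, 0.0205], 'score': 0.84} [[423.86355991 249.46147408]]
{'xyz': [0.4775, -0.0812, 0.0194], 'score': 0.68} [[408.32998559 151.16943661]]
{'xyz': [0.5882, -0.1804, 0.0151], 'score': 0.66} [[325.19406949 238.87847286]]
0.9 ((325.0703125, 237.27978515625), (52.27122497558594, 33.332374572753906), 52.69605255126953)
0.85 ((414.0212707519531, 151.4207305908203), (37.11637878417969, 55.239990234375), 3.6913859844207764)
0.7 ((425.2500305175781, 253.24996948242188), (48.832916259765625, 33.73197555541992), 78.69007110595703)
0.28 ((566.5936889648438, 217.5067901611328), (138.72320556640625, 189.0116424560547), 4.14462423324585)
```

View pics/w1.png

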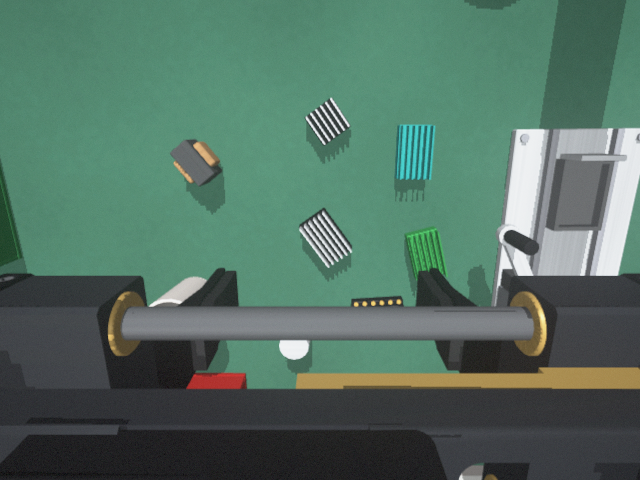

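The block at (325,238) is long with bright aluminium fins and a black body, so the choice holds. The square one at (327,120) is the look-alike. I'll look closer and fit its pose.

```bash
cat >> h.py <<'E'
from scipy.optimize import minimize
def boxpts(x,y,yaw,L,W,z0,z1):
    p=np.array([[a*L/2,b*W/2,c] for a in(-1,1) for b in(-1,1) for c in(z0,z1)])
    c,s=np.cos(yaw),np.sin(yaw)
    return np.c_[x+c*p[:,0]-s*p[:,1],y+s*p[:,0]+c*p[:,1],p[:,2]]
def fitbox(f,mask,x0,L,W,z0,z1):
    S=8;us,vs=np.where(mask)[::-1];
    m=mask.astype(np.float32)
    def cost(p):
        uv=proj(f,boxpts(*p,L,W,z0,z1)).astype(np.float32)
        h=cv2.convexHull(uv)[:,0]
        im=np.zeros(mask.shape,np.uint8);cv2.fillConvexPoly(im,np.round(h*16).astype(np.int32),255,cv2.LINE_AA,4)
        a=im/255.;return np.abs(a-m).sum()/m.sum()
    best=None
    for dy in(-.4,0,.4):
        r=minimize(cost,[x0[0],x0[1],x0[2]+dy],method="Nelder-Mead",options=dict(initial_simplex=np.array([[x0[0],x0[1],x0[2]+dy]]*4)+np.array([[0,0,0],[.01,0,0],[0,.01,0],[0,0,.2]]),xatol=1e-5,fatol=1e-5))
        if best is None or r.fun<best.fun:best=r
    return best
E
python3 - <<'E'
from h import *
env.move_straight([0.55,-0.18,0.19],rate=.25)
f=env.grab_frame("wrist");cv2.imwrite("pics/w2.png",f["image"]);print(f["position"],f["orientation"],env.read_state()["clock"])
for d in env.search_frame(f,"module")[:3]:print(d, proj(f,d["xyz"]))
for d in env.trace(f,"module")[:3]:
    m=d["mask"];c=np.argwhere(m).mean(0)[::-1];g=unproj(f,c,0.02)[0]
    print(d["score"],c,g)
    if abs(g[1]+.18)<.05:
        for yaw in(0.9,-0.9):
            r=fitbox(f,m,[g[0],g[1],yaw],.064,.04,0,.028);print(r.x,r.fun)
f=env.grab_frame("top")
for d in env.trace(f,"module")[:4]:
    m=d["mask"];c=np.argwhere(m).mean(0)[::-1];g=unproj(f,c,0.02)[0]
    print("top",d["score"],c,g)
E
```

```text
[ 0.47685268 -0.18005485  0.35357831] [-1.55523692e+01 -2.64465973e-02  9.01181588e+01] 4.575
{'xyz': [0.6002, -0.0478, 0.0222], 'score': 0.93} [[462.30368688 264.18972903]]
{'xyz': [0.4785, -0.0781, 0.0182], 'score': 0.93} [[440.7272149  134.44578249]]
{'xyz': [0.5865, -0.1807, 0.0184], 'score': 0.73} [[325.71848027 249.32754249]]
0.8 [459.17589321 264.38358854] [ 0.60122656 -0.04996531  0.02      ]
0.79 [324.96563342 247.54312668] [ 0.58416533 -0.18142682  0.02      ]
[ 0.58571649 -0.18079045  0.58679506] 0.10560091961312826
[ 0.58664891 -0.1803006  -2.54789302] 0.10568680302309602
0.61 [444.9538094  133.98354128] [ 0.47808734 -0.07492672  0.02      ]
top 0.62 [415.76422764 243.95121951] [ 0.58480521 -0.18818047  0.02      ]
```

View pics/w2.png

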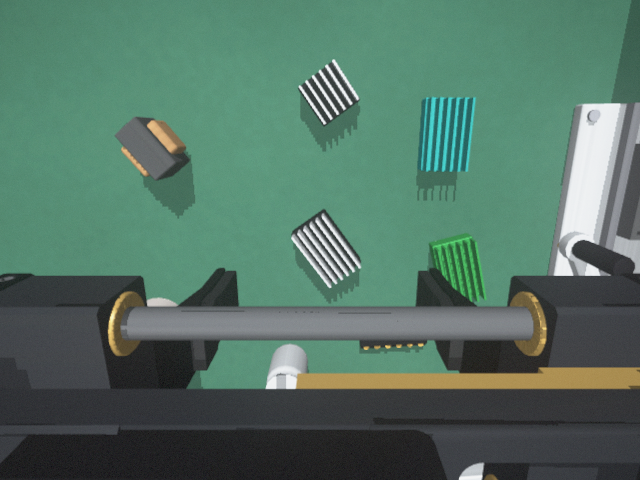

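Run:
```python
from h import *
f=env.grab_frame("wrist");im=f["image"].copy()
uv=proj(f,boxpts(.586,-.1806,.587,.064,.04,0,.028))
out=cv2.resize(im[190:310,250:410],None,fx=5,fy=5,interpolation=cv2.INTER_CUBIC)
q=((uv-[250,190])*5)
for i in range(8):
    for j in(1,2,4):
        if i^j>i: cv2.line(out,tuple(map(int,q[i])),tuple(map(int,q[i^j])),(0,0,255) if (i&1 and (i^j)&1) else (0,255,255),1)
cv2.imwrite("pics/ov1.png",out)
```

```text
(no output)
```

View pics/ov1.png

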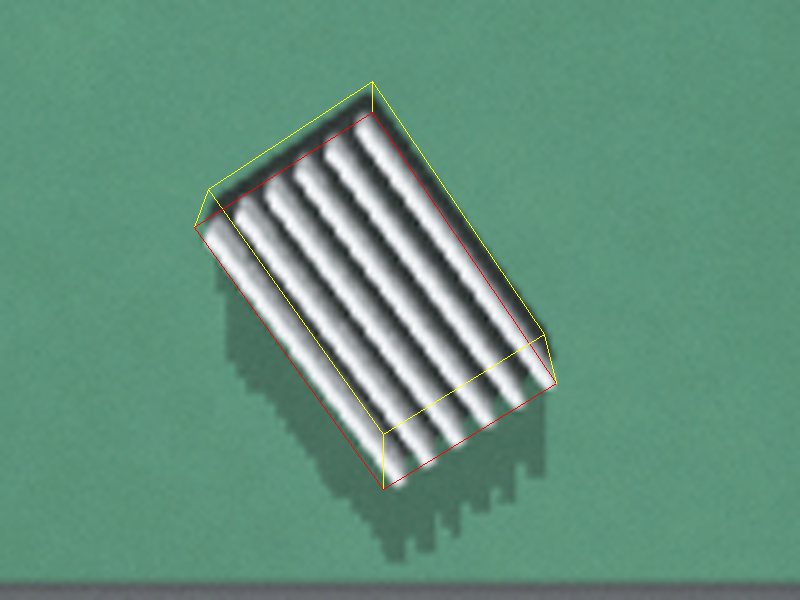

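Overlay fits the finned module to about 1 mm. Next I'll look at the jig from above.

Run:
```python
from h import *
env.move_straight([0.50,0.10,0.25],rate=.3)
f=env.grab_frame("wrist");cv2.imwrite("pics/w3.png",f["image"])
import pickle;pickle.dump(f,open("w3.pkl","wb"));print(f["position"],f["orientation"],env.read_state()["clock"])
for t in("jig","tray_pocket","tray_tab","lever_post"):
    for d in env.search_frame(f,t)[:2]:print(t,d, proj(f,d["xyz"]))
f=env.grab_frame("top");pickle.dump(f,open("top.pkl","wb"))
f=env.grab_frame("scene");pickle.dump(f,open("scene.pkl","wb"))
```

```text
[0.42616815 0.09945703 0.41242837] [-1.54442688e+01 -5.93058385e-02  9.00403391e+01] 5.9917
jig {'xyz': [0.5573, 0.1207, 0.0114], 'score': 0.71} [[344.59676945 249.97361423]]
tray_pocket {'xyz': [0.5261, 0.1246, 0.024], 'score': 0.71} [[349.06035672 226.69813851]]
tray_tab {'xyz': [0.527, 0.1282, 0.0237], 'score': 0.57} [[352.27775616 227.41853334]]
lever_post {'xyz': [0.576, 0.0331, 0.0779], 'score': 0.62} [[259.96045822 288.43006066]]
```

View pics/w3.png

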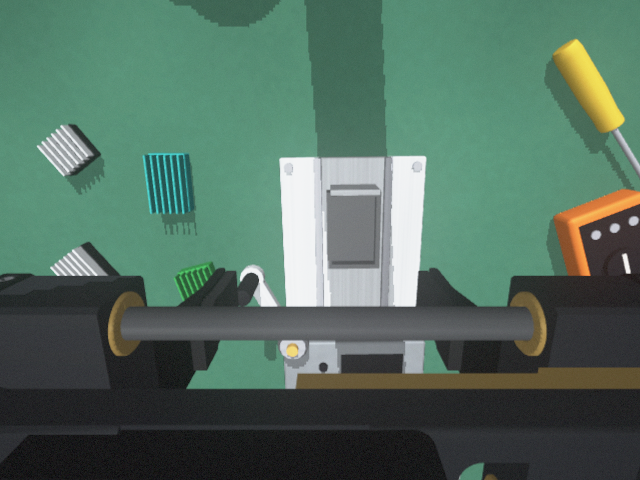

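Run:
```python
from h import *
import pickle
f=pickle.load(open("w3.pkl","rb"));im=f["image"]
cv2.imwrite("pics/c3.png",cv2.resize(im[145:285,270:440],None,fx=4.5,fy=4.2,interpolation=cv2.INTER_CUBIC))
f=pickle.load(open("top.pkl","rb"));im=f["image"]
cv2.imwrite("pics/ct.png",cv2.resize(im[170:310,245:345],None,fx=4,fy=4,interpolation=cv2.INTER_CUBIC))
```

```text
(no output)
```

View pics/c3.png

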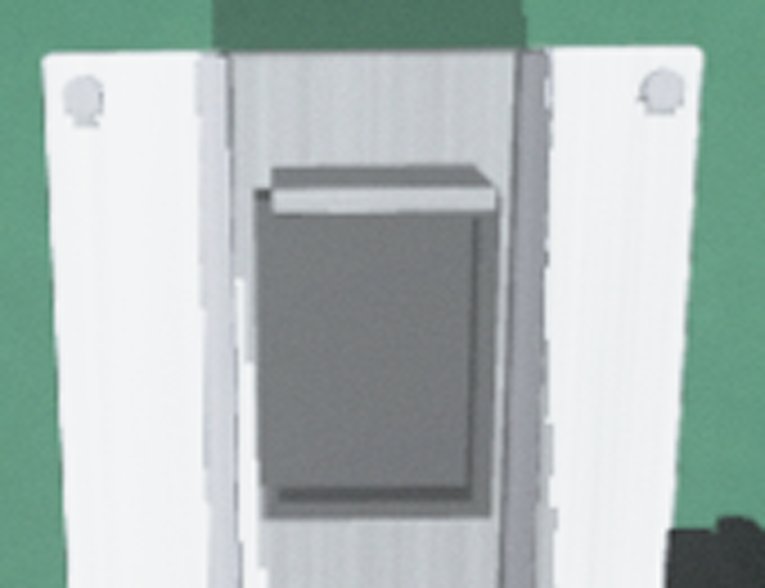

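View pics/ct.png

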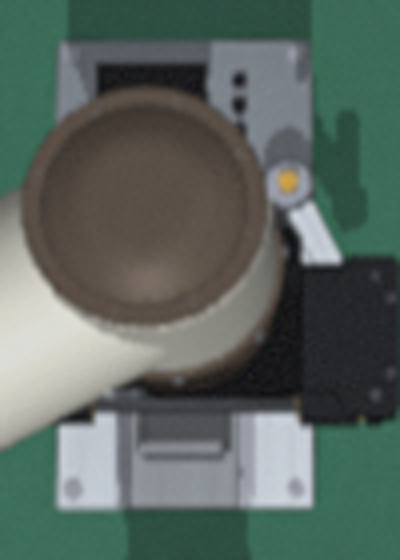

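Run:
```python
from h import *
import pickle
from scipy.optimize import least_squares
f=pickle.load(open("w3.pkl","rb"));t=pickle.load(open("top.pkl","rb"))
W=[((-130,-80,12),(279.6,158.1)),((-130,80,12),(426.2,156.2)),((60,-66,86),(292,351))]
T=[((-130,80,12),(259.25,297)),((-130,-80,12),(323.25,297)),((160,80,55),(259.75,180.5)),((160,-80,55),(322.5,180.5)),((60,-66,86),(317,215))]
def tr(p,P):
    P=np.array(P,float)/1000;c,s=np.cos(p[2]),np.sin(p[2])
    return np.c_[p[0]+c*P[:,0]-s*P[:,1],p[1]+s*P[:,0]+c*P[:,1],P[:,2]]
def res(p,w=True,tt=True):
    r=[]
    if w:r+=[(proj(f,tr(p,[a for a,_ in W]))-[b for _,b in W]).ravel()]
    if tt:r+=[(proj(t,tr(p,[a for a,_ in T]))-[b for _,b in T]).ravel()]
    return np.concatenate(r)
for k in((1,1),(1,0),(0,1)):
    s=least_squares(res,[.59,.12,0],args=k);print(k,s.x,np.round(s.fun,1))
s=least_squares(res,[.59,.12,0],args=(1,1)).x
# tray
W2=[((-46,0,54),(355.3,192.6)),((43,0,32),(354,268.6))]
def r2(q):
    P=[(a[0]+q[0]*1000,a[1],a[2]) for a,_ in W2]
    return (proj(f,tr(s,P))-[b for _,b in W2]).ravel()
q=least_squares(r2,[-.06]);print("pocket jig x",q.x,q.fun,tr(s,[(q.x[0]*1000,0,20)]))
```

```text
(1, 1) [0.58098066 0.12849917 0.00778966] [-1.2 -0.8 -0.1  0.1 -1.2 -0.4 -1.6 -0.5 -1.3 -0.5 -1.4 -0.9 -0.6 -1.
 -1.1  0. ]
(1, 0) [0.5813274  0.1296222  0.01145622] [-0.6 -0.2  0.5  0.1  0.1  0.1]
(0, 1) [0.5795215  0.12542351 0.01126637] [-0.2  0.2  0.1 -0.1 -0.4 -0.2  0.4 -0.5  0.1  0.5]
pocket jig x [-0.05160676] [-0.53693888  0.04945975 -1.79250357 -0.08979575] [[0.52937547 0.12809717 0.02      ]]
```

Run:
```python
import cv2
im=cv2.imread("pics/scene0.png")
cv2.imwrite("pics/cs.png",cv2.resize(im[215:335,310:445],None,fx=5,fy=5,interpolation=cv2.INTER_CUBIC))
im=cv2.imread("pics/top0.png")
cv2.imwrite("pics/ct0.png",cv2.resize(im[170:305,250:350],None,fx=4.4,fy=4.4,interpolation=cv2.INTER_CUBIC))
```

```text
(no output)
```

View pics/cs.png

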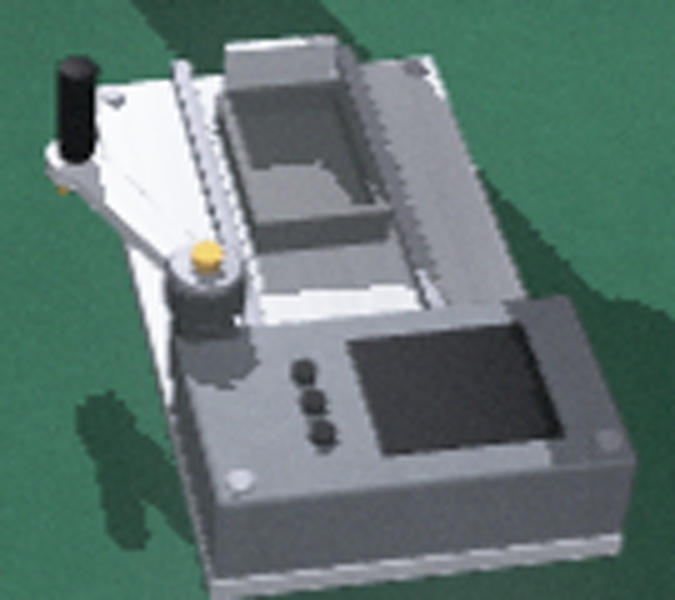

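View pics/ct0.png

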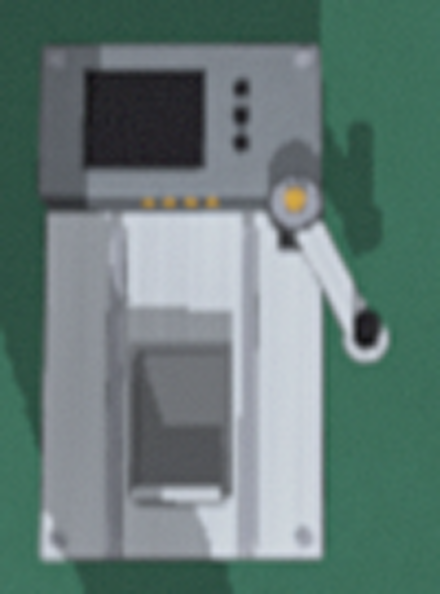

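Run:
```python
from h import *
import pickle
from scipy.optimize import least_squares
s=pickle.load(open("scene.pkl","rb"))
S=[((160,-80,12),(352,331.4)),((160,80,12),(434,322.4)),((160,80,55),(436.6,307)),((160,-80,55),(353,315.4)),((-130,80,12),(397,226.4)),((-130,-80,12),(329.4,232.4)),((60,-66,86),(351.2,265))]
def tr(p,P):
    P=np.array(P,float)/1000;c,s_=np.cos(p[2]),np.sin(p[2])
    return np.c_[p[0]+c*P[:,0]-s_*P[:,1],p[1]+s_*P[:,0]+c*P[:,1],P[:,2]]
r=least_squares(lambda p:(proj(s,tr(p,[a for a,_ in S]))-[b for _,b in S]).ravel(),[.58,.128,0]);print(r.x,np.round(r.fun,1))
for tt in "module",:
  for n in "scene","top":
    im=cv2.imread(f"pics/{n}0.png");f=pickle.load(open(n+".pkl","rb"))
    b=(im.min(2)>150).astype(np.uint8)
    c=(226,283) if n=="scene" else (414,242)
    sub=b[c[1]-22:c[1]+22,c[0]-22:c[0]+22];v=np.argwhere(sub).mean(0)[::-1]+np.array(c)-22
    print(n,v,sub.sum(),unproj(f,v,.027))
```

```text
[ 0.58265891  0.12958907 -0.00223809] [-0.6 -0.3  0.3  0.3  1.2  0.4 -0.4  0.4  0.4 -0.5 -1.  -1.   0.  -0.1]
scene [224.76676385 278.48688047] 343 [[ 0.58897085 -0.18102928  0.027     ]]
top [413.5625 243.6875] 16 [[ 0.58407255 -0.18141477  0.027     ]]
```

Run:
```python
from h import *
env.gripper_to(0.8,40)
y=33.8;o=np.array([np.cos(np.radians(y)),np.sin(np.radians(y))])*.014
p=np.array([.5864,-.1805])-o
env.goto([p[0],p[1],.10],[-90,0,y])
print(env.read_state()["position"])
print(env.move_straight([p[0],p[1],.0165],rate=.12,force_limit=8))
s=env.read_state();print(s["position"],s["force"],s["clock"])
f=env.grab_frame("wrist");cv2.imwrite("pics/g0.png",f["image"])
```

```text
[ 0.57528787 -0.18779648  0.10056971]
False
[ 0.57551638 -0.18817341  0.01726421] [ 0.12599446 -0.17856658  0.47973309] 9.0417
```

View pics/g0.png

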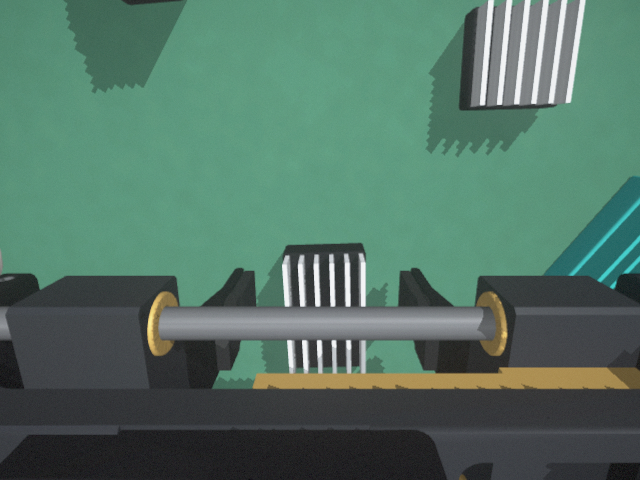

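Module sits centred and aligned between the fingers, at columns 285–365. Gripping and lifting.

Run:
```python
from h import *
p=[.5748,-.1883]
env.move_straight([*p,.0148])
z0=env.read_state()["position"]
env.gripper_to(0.0,40)
s=env.read_state();print(z0,s["position"],s["opening"]*87,s["force"])
env.move_straight([*p,.12],rate=.12)
env.dwell(.2)
s=env.read_state();print(s["position"],s["opening"]*87,s["force"],s["clock"])
yj=0.55;a=np.radians(yj)
g=np.array([.5293,.1288])-.014*np.array([np.cos(a),np.sin(a)])
env.goto([g[0],g[1],.13],[-90,0,yj])
f=env.grab_frame("wrist");cv2.imwrite("pics/p0.png",f["image"])
import pickle;pickle.dump(f,open("p0.pkl","wb"))
s=env.read_state();print(s["position"],s["tool_rot"],s["opening"]*87,s["clock"])
f=env.grab_frame("scene");cv2.imwrite("pics/ps0.png",cv2.resize(f["image"][150:340,280:480],None,fx=3.1,fy=3.1))
```

```text
[ 0.57496407 -0.18834057  0.01524631] [ 0.57481284 -0.18835639  0.01480254] 39.62825033926751 [-0.1813802  -0.60018184 -0.31416091]
[ 0.5743636  -0.1882529   0.11908571] 39.52658473580582 [-0.82540076  0.02532657 -1.92534215] 11.1917
[0.51554301 0.12812796 0.1299156 ] [-9.00099441e+01  4.95110885e-03  5.23000838e-01] 42.601945948258454 12.4667
```

View pics/p0.png

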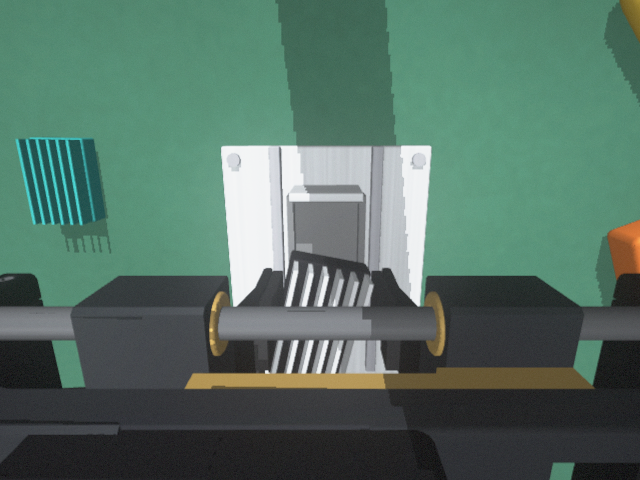

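View pics/ps0.png

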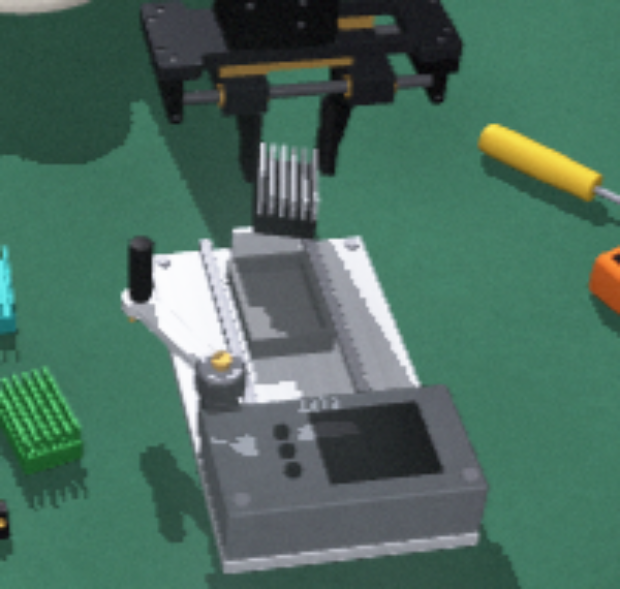

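The module has rotated in the grip: it is skewed in the wrist view, and the opening went from 39.5 to 42.6 mm during the fast joint move. I'll set it down gently on clear bench, regrip it at its centre, and move slower.

Run:
```python
from h import *
env.gripper_to(0.0,60)
env.move_straight([.515,.128,.15],rate=.1)
env.move_straight([.40,0.0,.15],rate=.09)
s=env.read_state();print(s["position"],s["opening"]*87,s["clock"])
f=env.grab_frame("scene");cv2.imwrite("pics/r0.png",cv2.resize(f["image"][110:290,190:400],None,fx=3.2,fy=3.2,interpolation=cv2.INTER_CUBIC))
f=env.grab_frame("wrist");cv2.imwrite("pics/r1.png",f["image"])
```

```text
[4.00277392e-01 2.02045101e-04 1.49989479e-01] 41.77776124294046 15.1417
```

View pics/r0.png

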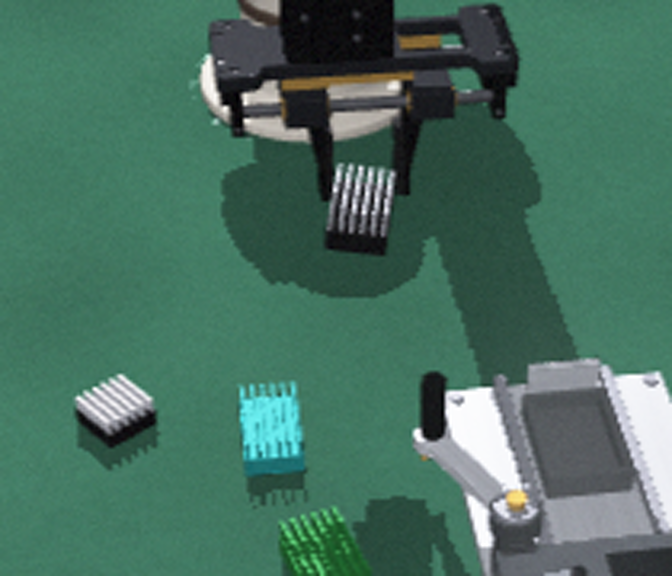

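View pics/r1.png

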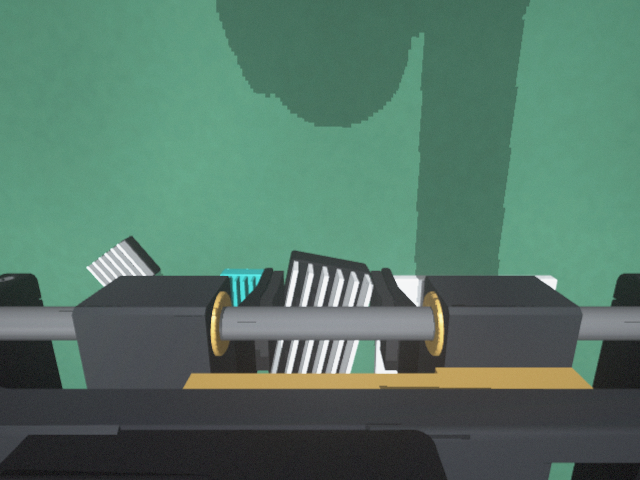

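The module is pitched nose-down and yawed, but it is held. I'll lower it until it touches, then ease it flat with a light grip.

Run:
```python
from h import *
env.move_straight([.40,0,.07],rate=.12)
print(env.move_straight([.40,0,.0165],rate=.03,force_limit=4))
s=env.read_state();print(s["position"],s["force"],s["opening"]*87)
env.gripper_to(0.0,12)
print(env.move_straight([.40,0,.0165],rate=.025,force_limit=15))
s=env.read_state();print(s["position"],s["force"],s["opening"]*87,s["clock"])
f=env.grab_frame("scene");cv2.imwrite("pics/r2.png",cv2.resize(f["image"][110:290,190:400],None,fx=3.2,fy=3.2,interpolation=cv2.INTER_CUBIC))
```

```text
True
[4.00181628e-01 5.66879357e-06 1.78420718e-02] [-0.60100428  0.59019549  4.5027422 ] 41.60501836876957
False
[ 4.00171519e-01 -1.70659980e-04  1.68468920e-02] [-0.40500569 -2.32953422  5.65168527] 42.27313337881458 18.1417
```

View pics/r2.png

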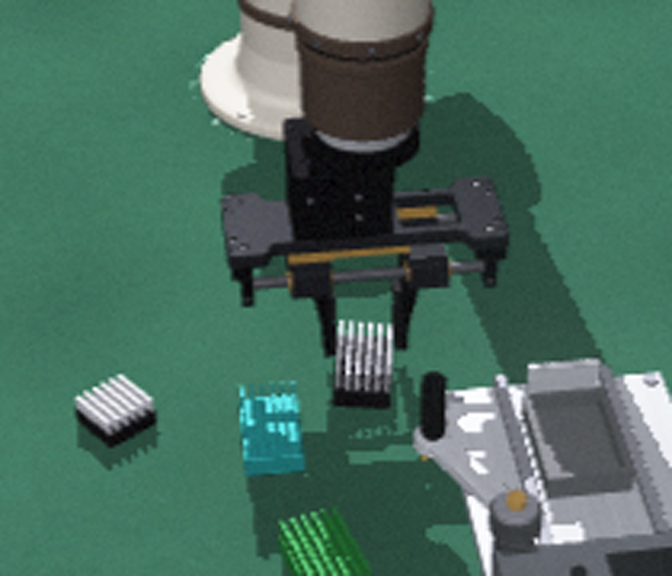

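Contact came at nearly the normal height, so the module is basically flat and only yawed. I'll open, back up and refit its pose.

Run:
```python
from h import *
env.gripper_to(0.85,60)
env.move_straight([.40,0,.06],rate=.15)
env.move_straight([.36,0.0,.16],rate=.2)
f=env.grab_frame("wrist");im=f["image"]
s=env.read_state();print(s["position"],s["clock"])
for d in env.trace(f,"module")[:5]:
    m=d["mask"];c=np.argwhere(m).mean(0)[::-1];g=unproj(f,c,0.02)[0]
    if abs(g[1])<.05 and g[0]<.46:
        r=fitbox(f,m,[g[0],g[1],0.],.064,.04,0,.028);print(d["score"],c,g,r.x,np.degrees(r.x[2]),r.fun)
        q=proj(f,boxpts(*r.x,.064,.04,0,.028))
        for i in range(8):
            for j in(1,2,4):
                if i^j>i: cv2.line(im,tuple(map(int,np.round(q[i]*8))),tuple(map(int,np.round(q[i^j]*8))),(0,0,255),1,cv2.LINE_AA,3)
cv2.imwrite("pics/r3.png",im)
```

```text
[ 3.59332589e-01 -2.67945527e-04  1.58579204e-01] 20.2083
0.96 [323.10901387 277.52195686] [ 0.4098347  -0.00245173  0.02      ] [ 0.41968746 -0.00423924 -0.17829582] -10.215597772105607 0.4079519018701471
```

View pics/r3.png

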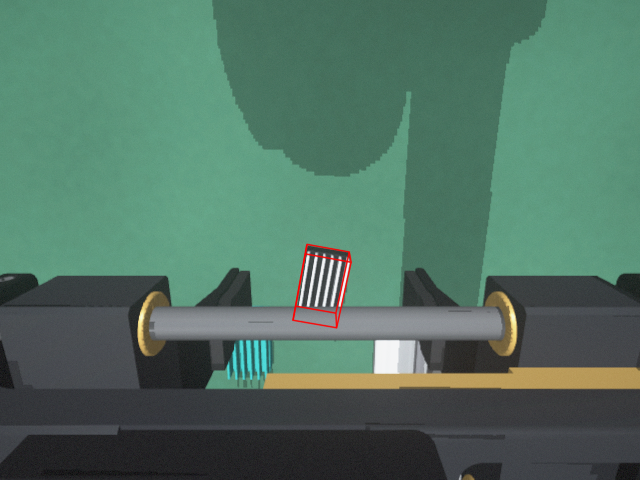

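Run:
```python
from h import *
p=[.4085,-.0025]
env.move_straight([*p,.06],rotation=[-90,0,-10.2],rate=.15)
print(env.move_straight([*p,.0142],rate=.08,force_limit=8))
z=env.read_state()["position"]
f=env.grab_frame("wrist");cv2.imwrite("pics/g1.png",f["image"])
env.gripper_to(0,60)
s=env.read_state();print(z,s["position"],s["opening"]*87,s["force"],s["clock"])
```

```text
False
[ 0.40883137 -0.00233223  0.01461542] [ 0.40858813 -0.00246684  0.01424372] 39.07868745862189 [-1.25103086  1.04388774  0.86657676] 22.6167
```

View pics/g1.png

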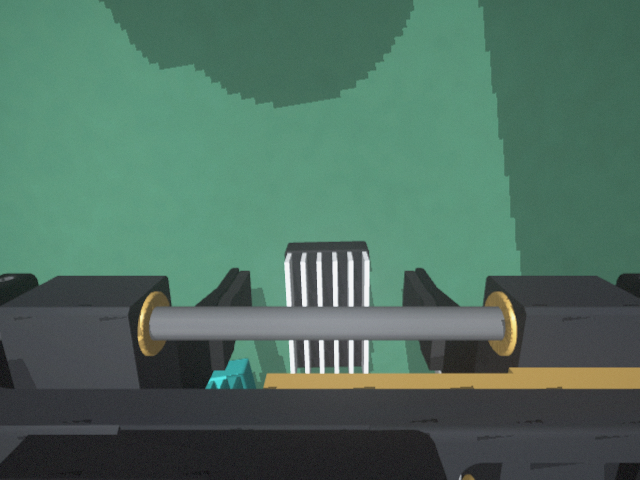

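Run:
```python
from h import *
env.move_straight([.4085,-.0025,.10],rate=.1)
yj=0.55;a=np.radians(yj)
g=np.array([.5295,.1288])-.0125*np.array([np.cos(a),np.sin(a)])
env.move_straight([g[0],g[1],.10],rotation=[-90,0,yj],rate=.1)
s=env.read_state();print(s["position"],s["tool_rot"],s["opening"]*87,s["clock"])
f=env.grab_frame("wrist");cv2.imwrite("pics/p1.png",f["image"])
f=env.grab_frame("scene");cv2.imwrite("pics/p1s.png",cv2.resize(f["image"][150:340,280:480],None,fx=3.1,fy=3.1,interpolation=cv2.INTER_CUBIC))
```

```text
[0.51666625 0.12829995 0.10007404] [-9.00053330e+01  1.49390746e-02  5.29958143e-01] 39.53652129429688 25.475
```

View pics/p1.png

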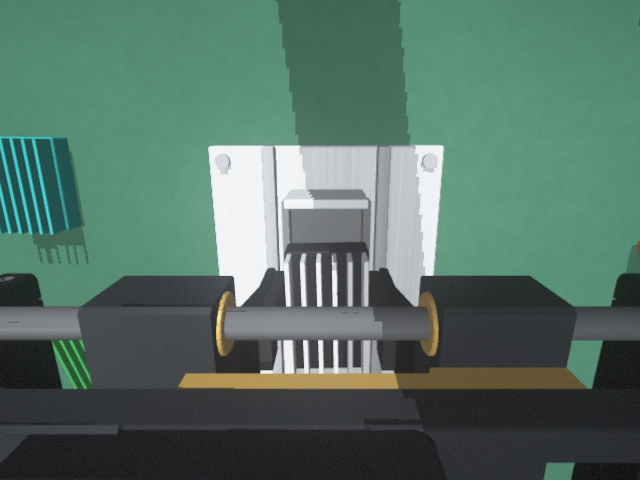

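View pics/p1s.png

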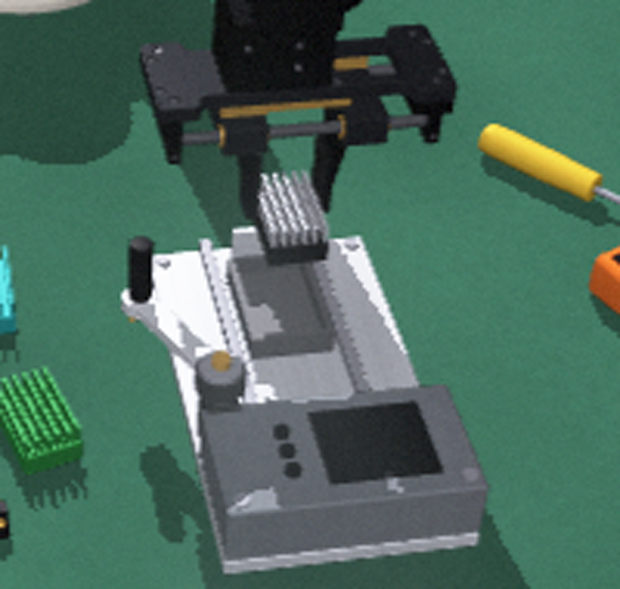

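The module is held straight and is laterally centred on the tab (both near column 327). Lowering to just above the walls for a check.

Run:
```python
from h import *
import pickle
s=env.read_state()["position"]
yj=.55
g=np.array([.5295,.1288])-.0125*np.array([1,.0096])
print(env.move_straight([g[0],g[1],.053],rate=.08,force_limit=8))
s=env.read_state();print(s["position"],s["tool_rot"],s["opening"]*87,s["force"],s["clock"])
f=env.grab_frame("wrist");cv2.imwrite("pics/p2.png",f["image"]);pickle.dump(f,open("p2.pkl","wb"))
f=env.grab_frame("scene");cv2.imwrite("pics/p2s.png",cv2.resize(f["image"][190:310,310:430],None,fx=5,fy=5,interpolation=cv2.INTER_CUBIC))
```

```text
False
[0.51737549 0.12885282 0.05324679] [-8.99900834e+01 -3.75216287e-02  5.64898746e-01] 39.39253729585538 [ 0.53903509 -0.21424348 -0.93533225] 26.3167
```

View pics/p2.png

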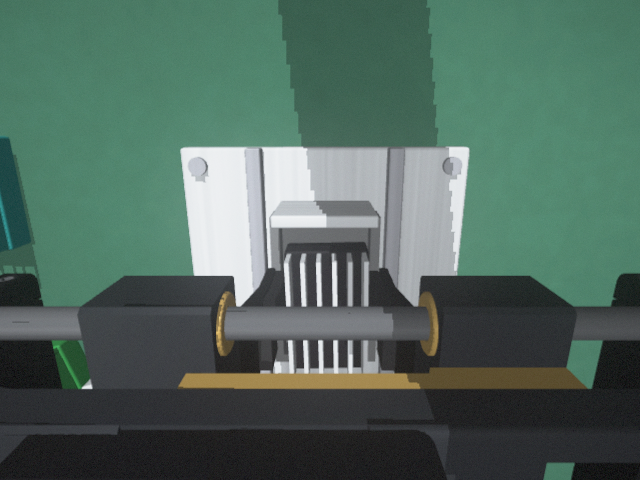

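View pics/p2s.png

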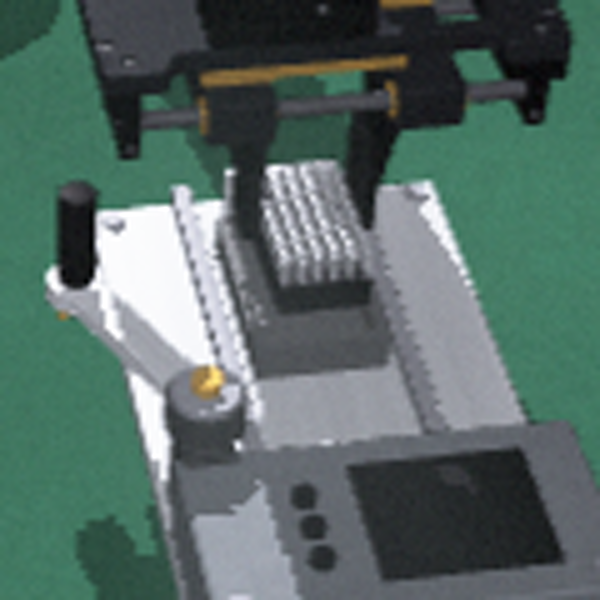

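Run:
```python
from h import *
import pickle
f=pickle.load(open("p2.pkl","rb"))
print("tab inner x",unproj(f,[[327,226]],.054),"outer",unproj(f,[[327,214.5]],.054), "base front",unproj(f,[[327,148]],.012))
for z in(.039,.055,.067):print(z,unproj(f,[[327,243]],z)[0], unproj(f,[[327,253]],z)[0])
im=f["image"];cv2.imwrite("pics/p2c.png",cv2.resize(im[190:310,250:400],None,fx=5,fy=5,interpolation=cv2.INTER_CUBIC))
```

```text
tab inner x [[0.48511493 0.12898738 0.054     ]] outer [[0.47968733 0.1289257  0.054     ]] base front [[0.45175254 0.12870127 0.012     ]]
0.039 [0.49792553 0.12916616 0.039     ] [0.50330684 0.12922731 0.039     ]
0.055 [0.49300766 0.12907485 0.055     ] [0.49790224 0.12913047 0.055     ]
0.067 [0.48931926 0.12900636 0.067     ] [0.49384879 0.12905784 0.067     ]
```

View pics/p2c.png

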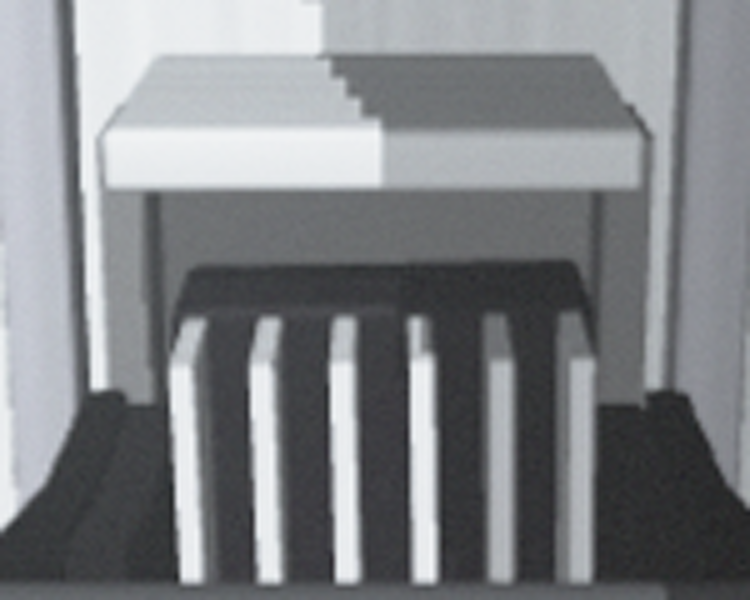

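Fits within 1 mm: pocket centre x ≈ 0.529, module centre ≈ 0.5296. Lowering onto the floor.

Run:
```python
from h import *
g=np.array([.5293,.1288])-.0125*np.array([1,.0096])
print(env.move_straight([g[0],g[1],.0335],rate=.04,force_limit=5))
s=env.read_state();print(s["position"],s["opening"]*87,s["force"],s["clock"])
f=env.grab_frame("scene");cv2.imwrite("pics/p3s.png",cv2.resize(f["image"][190:310,310:430],None,fx=5,fy=5,interpolation=cv2.INTER_CUBIC))
```

```text
True
[0.51688809 0.12853091 0.03424645] 39.1949394898798 [ 0.83496218 -1.21826079  3.72817489] 26.9
```

View pics/p3s.png

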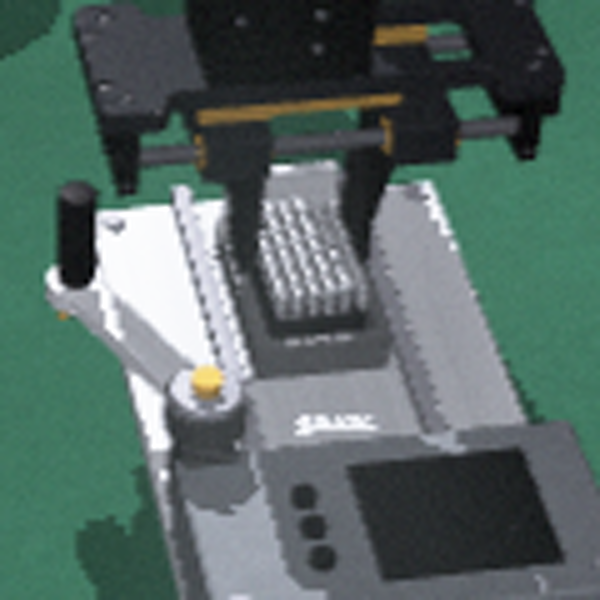

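Contact height matches the pocket floor (0.0342 = grasp 0.0142 + 0.020). Releasing, then pushing the tray.

Run:
```python
from h import *
env.gripper_to(0.68)
env.dwell(.1)
p=env.read_state()["position"]
env.move_straight([p[0],p[1],.13],rate=.15)
f=env.grab_frame("wrist");cv2.imwrite("pics/p4.png",f["image"])
for y in(90.55,-89.45):
    print(y,env.inverse_kinematics([.44,.128,.13],[-90,0,y]),env.inverse_kinematics([.44,.128,.031],[-90,0,y]))
s=env.read_state();print(s["joint_positions"],s["clock"])
```

```text
90.55 [ 36.62957289  11.44392395 -29.7510595    0.         -48.80501655
 -36.07957289] [ 36.62957289  20.47508193 -36.17708911   0.         -33.34782896
 -36.07957289]
-89.45 [ 36.62957289  11.44392395 -29.7510595    0.         -48.80501655
 143.92042711] [ 36.62957289  20.47508193 -36.17708911   0.         -33.34782896
 143.92042711]
[ 3.14455137e+01  1.82375069e+01 -2.01130386e+01 -5.84209618e-02
 -5.19284662e+01 -1.20905956e+02] 28.5667
```

View pics/p4.png

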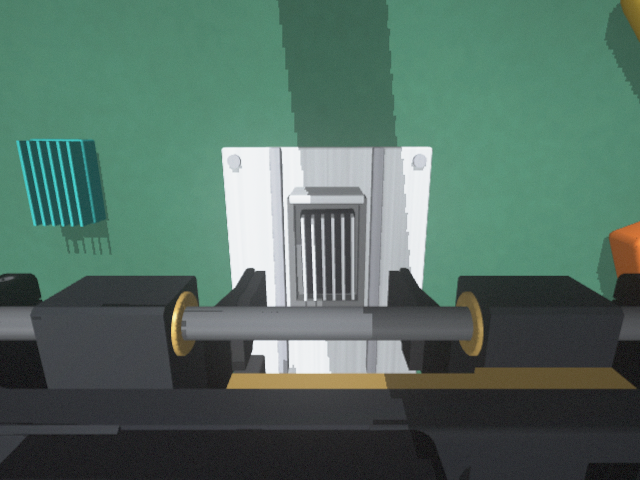

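The module lies straight inside the pocket walls. Pushing the tray home with shut fingers.

Run:
```python
from h import *
env.goto([.435,.128,.12],[-90,0,90.55])
env.gripper_to(0.0,20)
env.move_straight([.435,.1279,.032],rate=.2)
s=env.read_state();print(s["position"],s["force"],s["clock"])
print(env.move_straight([.58,.1293,.032],rate=.07,force_limit=14))
s=env.read_state();print(s["position"],s["force"],s["clock"])
f=env.grab_frame("scene");cv2.imwrite("pics/t0.png",cv2.resize(f["image"][190:310,310:430],None,fx=5,fy=5,interpolation=cv2.INTER_CUBIC))
```

```text
[0.4355185  0.12816671 0.03231076] [ 0.61650706  0.12358376 -0.06580888] 31.6583
True
[0.54798314 0.12843084 0.03123134] [-2.32232193  1.1457936   2.80767201] 33.1417
```

View pics/t0.png

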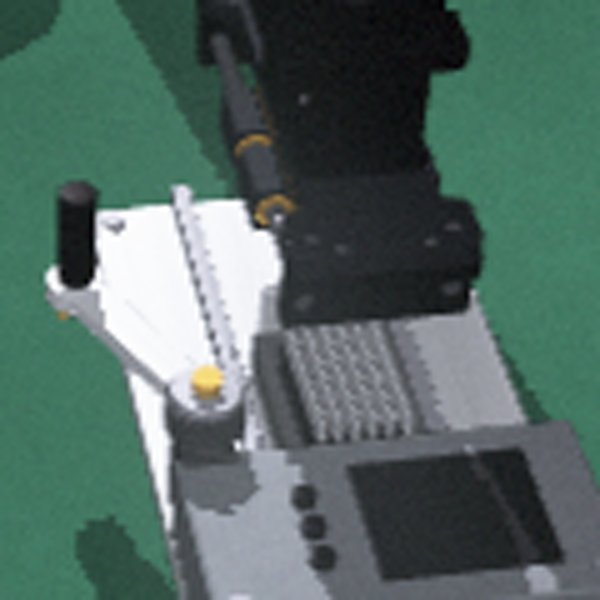

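Run:
```python
from h import *
print(env.move_straight([.59,.1294,.032],rate=.03,force_limit=22))
s=env.read_state();print(s["position"],s["force"],s["clock"])
p=s["position"]
env.move_straight([p[0]-.03,.1290,.032],rate=.2)
env.move_straight([p[0]-.05,.1290,.20],rate=.3)
f=env.grab_frame("top");cv2.imwrite("pics/t1.png",cv2.resize(f["image"][160:310,245:355],None,fx=4,fy=4,interpolation=cv2.INTER_CUBIC))
f=env.grab_frame("scene");cv2.imwrite("pics/t2.png",cv2.resize(f["image"][190:310,310:430],None,fx=5,fy=5,interpolation=cv2.INTER_CUBIC))
print(env.search_frame(f,"lever_post"),env.read_state()["clock"])
```

```text
True
[0.5474509  0.12779017 0.03039628] [-1.4078945  -0.00712223  2.02573941] 33.7083
[{'xyz': [0.607, 0.0404, 0.0755], 'score': 0.69}] 34.875
```

View pics/t2.png

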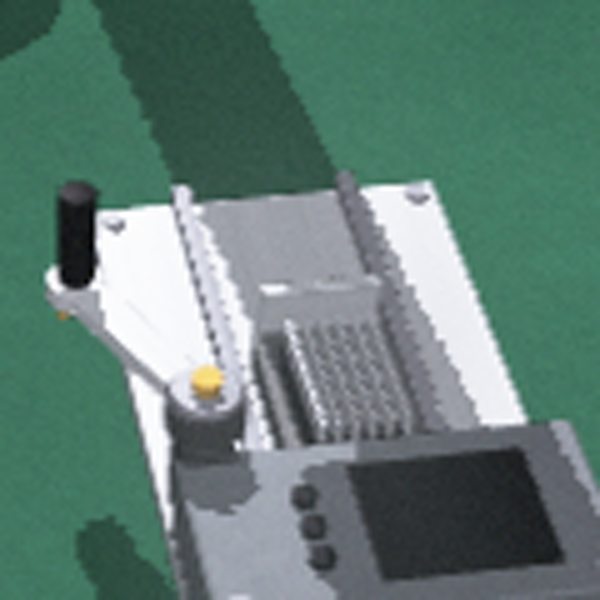

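View pics/t1.png

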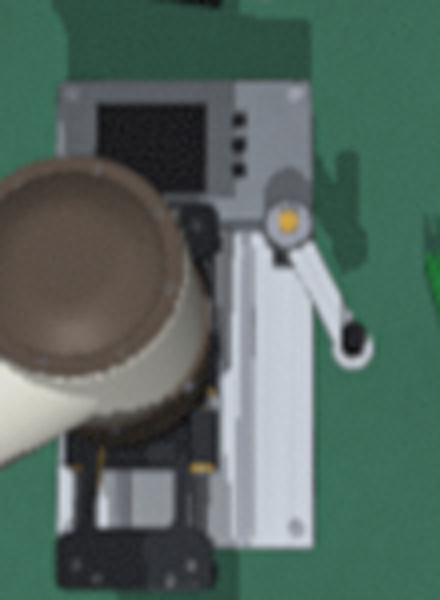

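The tray is hard on its stop: a 22 N push moved it no further, and the module is still in the pocket. Next is the lever, starting with a check of the predicted post position against the images.

Run:
```python
from h import *
s=env.grab_frame("scene");t=env.grab_frame("top")
P=[[.5665,.0242,.12],[.5665,.0242,.075],[.6419,.0634,.086]]
print(proj(s,P),proj(t,P))
print(unproj(s,[[325.4,227.5]],.12),unproj(s,[[325.4,245.5]],.075),unproj(t,[[245+352/4,160+333/4]],.12),unproj(t,[[245+355/4,160+350/4]],.078))
print(unproj(s,[[351.4,266]],.086),unproj(t,[[245+288/4,160+220/4]],.086))
```

```text
[[325.49405957 227.61100275]
 [325.04606881 244.70934517]
 [351.14081681 264.66853157]] [[331.99619622 242.85954857]
 [331.79021019 246.4621838 ]
 [315.77284754 214.86637663]]
[[0.56613965 0.02406607 0.12      ]] [[0.56896711 0.02455884 0.075     ]] [[0.56559212 0.02186549 0.12      ]] [[0.56342667 0.01950845 0.078     ]]
[[0.64558514 0.06322438 0.086     ]] [[0.641587   0.06042936 0.086     ]]
```

```bash
cat >> h.py <<'E'
PV=np.array([.6419,.0634]);TH0=np.pi+.47+.0095
def post(q,r=.085):
    th=TH0-q
    return PV+r*np.array([np.cos(th),np.sin(th)])
def tang(q):
    th=TH0-q;return np.array([np.sin(th),-np.cos(th)])
def yawq(q):
    t=tang(q);return np.degrees(np.arctan2(t[1],t[0]))-90
E
python3 - <<'E'
from h import *
p=post(0);print(p,yawq(0),post(1.42),yawq(1.42))
env.gripper_to(0.6)
env.goto([p[0],p[1],.20],[-90,0,yawq(0)])
print(env.move_straight([p[0],p[1],.083],rate=.15,force_limit=8))
s=env.read_state();print(s["position"],s["force"],s["clock"])
env.gripper_to(0.0,25)
s=env.read_state();print(s["position"],s["opening"]*87,s["force"],s["clock"])
f=env.grab_frame("wrist");cv2.imwrite("pics/l0.png",f["image"])
E
```

```text
[0.56648582 0.02418647] 27.473326276522968 [0.59180235 0.1320675 ] -53.88668063205394
False
[0.56722509 0.02457024 0.08394073] [-1.26516085 -0.67013371  0.32326198] 37.8333
[0.5666491  0.0238075  0.08311008] 15.392636994493076 [ 0.26371326 -2.18612134  1.35482124] 38.55
```

View pics/l0.png

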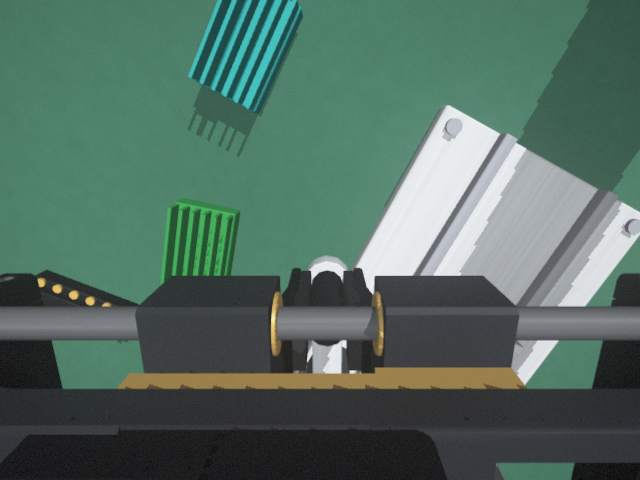

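The post is pinched at column 327 with an opening of about 15–16 mm. Swinging it along the arc.

Run:
```python
from h import *
for q in np.linspace(0,1.3,7)[1:]:
    p=post(q);h=env.move_straight([p[0],p[1],.083],rotation=[-90,0,yawq(q)],rate=.1,force_limit=35)
    s=env.read_state();print(round(q,2),h,s["position"].round(4),p.round(4),s["force"].round(1),round(s["force"][:2]@tang(q),1),round(s["opening"]*87,1),s["clock"])
    if h:break
```

```text
0.22 False [0.56   0.0411 0.0831] [0.5598 0.0413] [ 1.5 -2.7  0.6] -3.0 15.0 38.9667
0.43 False [0.5571 0.0589 0.0831] [0.557  0.0595] [ 1.7 -3.6  0.9] -3.7 15.9 39.3333
0.65 False [0.5582 0.0771 0.0831] [0.5581 0.0778] [-0.3 -4.2  1.4] -4.2 15.7 39.7
0.87 False [0.5629 0.0945 0.083 ] [0.5632 0.0955] [ 1.3 -4.9  2.8] -4.1 15.2 40.0667
1.08 False [0.5712 0.1103 0.083 ] [0.5719 0.1117] [-0.5 -6.5  3.5] -5.7 15.4 40.4333
1.3 False [0.5824 0.1239 0.083 ] [0.5839 0.1256] [-2.4 -7.3  5.5] -6.7 15.3 40.8
```

Run:
```python
from h import *
def rep(h):
    s=env.read_state();d=s["position"][:2]-PV
    print(h,s["position"].round(4),s["force"].round(1),"tang",round(s["force"][:2]@tang(1.42),1),"q",round((TH0-np.arctan2(d[1],d[0]))%(2*np.pi),3),round(s["opening"]*87,1),round(s["clock"],2));return s
p=post(1.42)
rep(env.move_straight([p[0],p[1],.083],rotation=[-90,0,yawq(1.42)],rate=.06,force_limit=15))
for k in range(1,8):
    t=p+tang(1.42)*.002*k
    h=env.move_straight([t[0],t[1],.083],rotation=[-90,0,yawq(1.42)],rate=.03,force_limit=12)
    env.dwell(.1)
    s=rep(h)
    if -(s["force"][:2]@tang(1.42))>17:break
f=env.grab_frame("scene");cv2.imwrite("pics/l1.png",cv2.resize(f["image"][170:320,300:450],None,fx=4,fy=4,interpolation=cv2.INTER_CUBIC))
f=env.grab_frame("wrist");cv2.imwrite("pics/l2.png",f["image"])
```

```text
False [0.5899 0.1305 0.083 ] [-3.8 -6.2  5.8] tang -6.7 q 1.391 15.2 41.12
False [0.5908 0.1312 0.083 ] [-5.2 -6.5  6.1] tang -8.0 q 1.404 15.3 41.47
False [0.5918 0.132  0.083 ] [-6.  -6.7  7.1] tang -8.8 q 1.419 15.7 41.82
False [0.5921 0.1323 0.0829] [-8.8 -8.6  9.8] tang -12.2 q 1.425 15.2 42.17
False [0.5922 0.1324 0.0828] [-11.8  -9.4  12.1] tang -15.1 q 1.426 15.3 42.52
False [0.5923 0.1325 0.0828] [-14.3 -12.3  15. ] tang -18.8 q 1.428 15.7 42.87
```

View pics/l1.png

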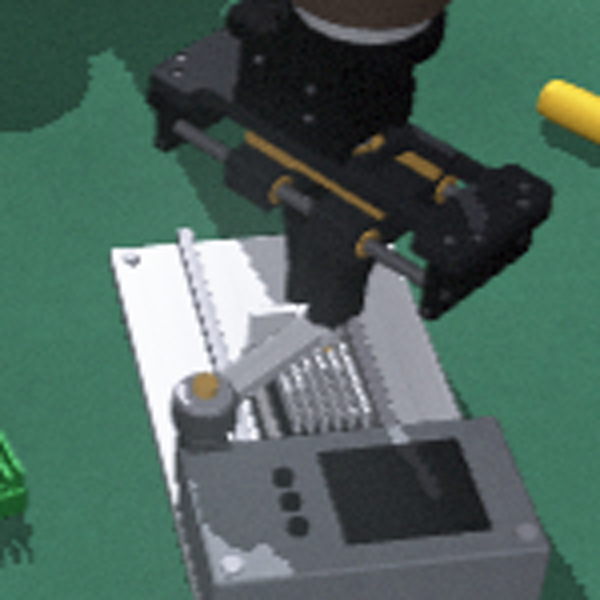

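View pics/l2.png

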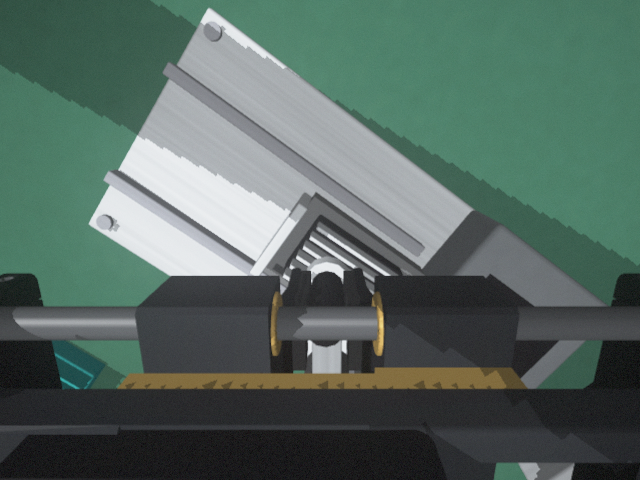

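The arm is on its stop: it stopped moving at about 1.425 rad while the force rose from 9 to 19 N. Tray and module are in place under it. Quick stability check, then hand in.

Run:
```python
from h import *
env.dwell(.5)
s=env.read_state();print(s["position"],s["force"],s["opening"]*87,s["clock"])
print(env.close_job())
```

```text
[0.59226182 0.13252688 0.08277845] [-15.14777519 -11.50478929  14.68163134] 15.517468594682716 43.4667
the job is handed in; nothing more can be done
None
```

The job is done as asked and was handed in at 43.5 s. The finned module is in the pocket and released, the tray is shut, and the contact arm is pinched and held against its stop.

- **Module:** It touched the floor at the expected height, and the picture after release showed it straight inside the pocket walls.
- **Tray:** A second push of 22 N moved it no further. It had travelled about 83 mm, so I take that as fully home.
- **Contact arm:** It stopped moving at about 1.425 rad while my push rose from 9 to 19 N. Half a second later it was unchanged, with the fingers about 15.5 mm apart on the post.

**What went wrong:** After the first pick, the module twisted in the grip during a fast move. I set it down on clear bench in front of the jig, gripped it again with more force and moved slower. It was not dropped.

**Disagreement:** The top camera put the jig about 4 mm to the right of where the other two did. I relied mainly on the wrist and scene cameras, and the fit in the pocket bore that out. I did not check the bystander objects separately at the end, but nothing touched them as far as the pictures show.

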